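# Make up two specimen-collection kits

## Task

Make up two specimen-collection kits from the stock: the blue tray gets the red-lidded pot, the purple-capped tube and the green-capped tube; the yellow tray gets the white-lidded pot and the orange-capped tube. Stand each pot upright in its tray's empty square pocket and lay each tube flat and lengthwise in a lane of the tube bay, one tube to a lane (either lane, cap either way). Leave the black-capped tube and the blue-lidded pot where they are.

Things in the scene. Friction and masses are not known exactly. Their poses are not given: they have to be found in the camera images.
- kit_blue: Blue kit tray, fixed, 199 (x) by 144 (y), 12 high; floor and walls 3 thick. Origin: centre of underside, z up. Near half (-x): tube bay, two lanes along x, each 116 by 66, centres at x -38.5, y +36 and -36, parted by a rib 6 wide, 4 above the floor. Far half (+x): empty square pot pocket, 74 by 74, centre x 59.5, y -32; the smaller pocket at +y holds paper sachets and stays as it is. All in mm.
- kit_yellow: Yellow kit tray, fixed, 199 (x) by 144 (y), 12 high; floor and walls 3 thick. Origin: centre of underside, z up. Near half (-x): tube bay, two lanes along x, each 116 by 66, centres at x -38.5, y +36 and -36, parted by a rib 6 wide, 4 above the floor. Far half (+x): empty square pot pocket, 74 by 74, centre x 59.5, y -32; the smaller pocket at +y holds paper sachets and stays as it is. All in mm.
- stock: White stock tray, fixed, a flat slab 116 (x) by 200 (y) by 6 mm thick; four tubes lie on it along its x, 48 mm apart centre to centre (32 mm clear between). Ribs 4 mm high, 11.5 mm to either side of each tube, stand only near its ends (29 to 43 mm from its middle), so the middle is free for fingers. Origin: centre of underside, z up.
- tube_purple_center (a point): Clear labelled blood-collection tube with a purple cap, 92 mm long, 16 mm in diameter, about 15 g, lying down. The point is at its middle, 8 mm above what it lies on; x runs along the tube towards the cap. The cap is the last 21 mm, slightly six-sided, so it does not roll freely.
- tube_green_center (a point): Clear labelled blood-collection tube with a green cap, 92 mm long, 16 mm in diameter, about 15 g, lying down. The point is at its middle, 8 mm above what it lies on; x runs along the tube towards the cap. The cap is the last 21 mm, slightly six-sided, so it does not roll freely.
- tube_orange_center (a point): Clear labelled blood-collection tube with an orange cap, 92 mm long, 16 mm in diameter, about 15 g, lying down. The point is at its middle, 8 mm above what it lies on; x runs along the tube towards the cap. The cap is the last 21 mm, slightly six-sided, so it does not roll freely.
- tube_black_center (a point): Clear labelled blood-collection tube with a black cap, 92 mm long, 16 mm in diameter, about 15 g, lying down. The point is at its middle, 8 mm above what it lies on; x runs along the tube towards the cap. The cap is the last 21 mm, slightly six-sided, so it does not roll freely. Not needed: it stays in the stock tray.
- pot_red_center (a point): Round specimen pot with a red screw lid, standing upright on the bench beyond the trays; 62 mm high, lid 44 mm in diameter (the top 16 mm), body tapering from 41 mm under the lid to 37 mm at the foot, about 40 g. The point is on its axis, half-way up (31 mm above its foot); z along its axis.
- pot_white_center (a point): Round specimen pot with a white screw lid, standing upright on the bench beyond the trays; 62 mm high, lid 44 mm in diameter (the top 16 mm), body tapering from 41 mm under the lid to 37 mm at the foot, about 40 g. The point is on its axis, half-way up (31 mm above its foot); z along its axis.
- pot_blue_center (a point): Round specimen pot with a blue screw lid, standing upright on the bench beyond the trays; 62 mm high, lid 44 mm in diameter (the top 16 mm), body tapering from 41 mm under the lid to 37 mm at the foot, about 40 g. The point is on its axis, half-way up (31 mm above its foot); z along its axis. Not needed: it stays where it is.
Not all that is in view belongs to the job. What is shaped like the part that bears pot_red_center but pink or turquoise is not meant.

How it is judged:
By the outcome, as a careful person would: the job done as asked, in the order asked, and still so for the second after the job is handed in, with the robot touching nothing.
It also fails if it takes over 128 s, if anything falls off the work surface, if the arm or the gripper's body presses on something with over 40 N, if the wrist force passes 120 N, or if a joint passes its speed limit or range.

## Robot

A 6-joint arm with a two-finger parallel gripper is mounted at the origin on the work surface. World frame = base frame: x ahead of the robot, y to its left, z up, the work surface at z = 0. Lengths are in m, angles in rad, forces in N, time in s.
With the tool pointing down it reaches from about 0.3 to 0.775 m from the base axis. Payload 14.6 kg.
Tool frame: the origin (TCP) lies at the very end of the fingers, on their centre line; the grasp point (between the pads) lies 19 mm behind it; z points along the fingers, y is the line along which they close (so a half turn about z gives the same grasp; the last joint's range is limited). The gripper opens to 94 mm and grips with 3 to 60 N. Pads are 16 mm wide; open, the fingers measure 119 mm over their backs; the gripper's body (75 mm by 177 mm) begins 78 mm behind the grasp point.
Start: joints at [1.222, 0.3, 1.521, -0, 1.321, -0.067], TCP at [0.153, 0.528, 0.205] pointing down, gripper open.
Joint ranges: [-3.03, 3.03], [-0.79, 2.21], [0.23, 2.52], [-1.04, 4.18], [0, 3.07], [-2.55, 2.55]. Speed limits (rad/s): [2.22, 2.22, 2.57, 3.14, 3.14, 3.14].

## Interface

Orientations are given as [roll, pitch, yaw] about the fixed x, y, z axes, in that order (R = Rz(yaw) Ry(pitch) Rx(roll)).
In Python, from station import ctrl gives the robot as it stands.
- The arm moves only by the tool carry_out, never from a script. Its argument "motion" is text: rows parted by semicolons, each of 7 numbers parted by spaces: the shift along the world's x, y, z in m, then the turn, a rotation vector about the world's x, y, z in degrees, then the closure in counts, from 0 (fully open) to 255 (shut). In form: dx dy dz wx wy wz hand; .... A call has 1 to 20 rows; each row shifts and turns the commanded pose from where the row before left it; what a row does not reach is not made up. A row lasts 1/12 s, in which the tool goes at most 41.7 mm and 7.16 degrees, less where a joint would pass 70% of its speed; a pose out of reach is approached as far as the arm can. A call is refused whole if a number of a shift passes 0.0417 or a number of a turn 7.16, either way. A call with a gripper value outside its range is refused whole. The fingers move at their own pace and stop on an object; "grip_force" is the grip in N (left out, the last holds). Time passes only in rows, so rows that do not move let the fingers close. It gives the time, the measured TCP pose, the force, the opening and the grip force at its end, in the units of the state.
- ctrl.get_obs(): the state, without advancing time (a new reading comes with each control period).
- ctrl.camera(name): name is "side" or "top"; returns a dict with "pixels" (384x512x3 uint8, red, green, blue), "range_z" (384x512 float32, m along the optical axis (not along the pixel's ray), 0 where there is no reading), "K" (3x3 intrinsics, pixels), "dist" ([k1, k2, p1, p2, k3] as OpenCV has them; the pictures are not rectified), "position" and "attitude" of the camera in the world. Camera axes: x right, y up, looking along -z (the intrinsics and any distortion apply to the point x, -y, -z); pixel columns grow to the right and rows downward; lengths in m; the calibration is good to about 2 mm. A picture is of the moment at which its call begins.
- ctrl.hand_in(): hands the job in; it is judged then, once.
The state is a dict: "time_s": time; "qpos": joint angles; "joint_vel": joint speeds; "tau": joint torques, N m; "ee_pos": TCP position; "eef_rot": TCP orientation; "force": force on the tool from outside, world axes, zero at the start; "moment": the same for the moment, N m; "grip_width": finger opening in m; "grip_force": force on a finger pad.
Only numpy, scipy, OpenCV 4.12 (cv2) and the standard library are available. Lean on these libraries where they do the work, as an engineer would, in place of code of your own. Each camera call takes 0.05 s, during which the arm holds its last target. There are 200 camera calls.

## Working session

There is one attempt and no reset: what is moved stays moved. The work goes in short steps, Python scripts to look and compute and a tool call to move; the robot and the scene stay as the last step left them, time stands still between calls to the robot, and variables do not carry over. Pictures are saved under pics/ and viewed, at most 14 in all, crops included, and the job is handed in when it is done.

Besides the shell and the picture viewer there is one more tool, called in YAML: its name, and indented under it one key for each argument. carry_out: Moves the arm, as the interface text tells. Its arguments: {"type":"object","properties":{"motion":{"type":"string"},"grip_force":{"type":"number"}},"required":["motion"]}

```bash
mkdir -p pics; ls; python3 - <<'E'
from station import ctrl
import cv2,numpy as np
for n in("top","side"):
    c=ctrl.camera(n);cv2.imwrite(f"pics/{n}0.png",c["pixels"][:,:,::-1])
    np.savez(f"{n}0.npz",**{k:np.array(v) for k,v in c.items()})
    print(n,c["K"],c["dist"],c["position"],c["attitude"])
print(ctrl.get_obs())
E
```

```text
pics
top [[353.68473397   0.         256.28375827]
 [  0.         353.68473397 190.67369368]
 [  0.           0.           1.        ]] [-0.0848924  0.         0.         0.         0.       ] [0.46098031 0.00903713 0.91751341] [ 0.17839375 -0.02314594 -1.54274036]
side [[388.53444015   0.         253.98241549]
 [  0.         388.53444015 184.84533626]
 [  0.           0.           1.        ]] [-0.13369201  0.          0.          0.          0.        ] [0.45009834 0.76107247 0.62943077] [ 0.94807557  0.01493083 -2.93396647]
{'time_s': 0.1, 'qpos': array([ 1.22240452e+00,  3.00398343e-01,  1.52150739e+00, -6.36153774e-05,
        1.32071139e+00, -6.65671221e-02]), 'joint_vel': array([ 0.00146431, -0.00151112, -0.00076804,  0.0019011 ,  0.00122622,
        0.00132119]), 'tau': array([ 2.26050843e-04, -5.32631850e+01, -3.53291309e+01,  7.08915596e-02,
        2.34729314e-02, -6.94954247e-05]), 'ee_pos': array([0.15288088, 0.52808028, 0.20495741]), 'eef_rot': array([-3.14056635e+00, -6.66238659e-06,  2.85978374e+00]), 'force': array([ 0.10279893, -0.11584427, -0.07398683]), 'moment': array([-0.06437416, -0.00933959, -0.03057518]), 'grip_force': 0.0, 'grip_width': 0.0939710758710727}
```

View pics/top0.png

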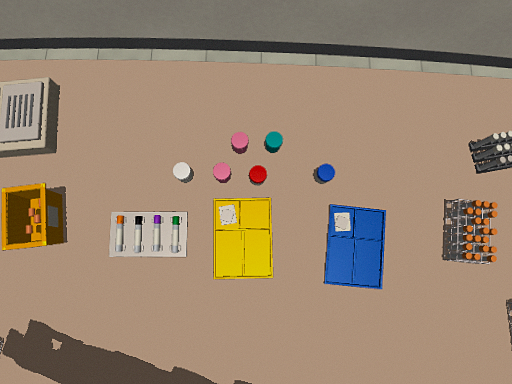

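View pics/side0.png

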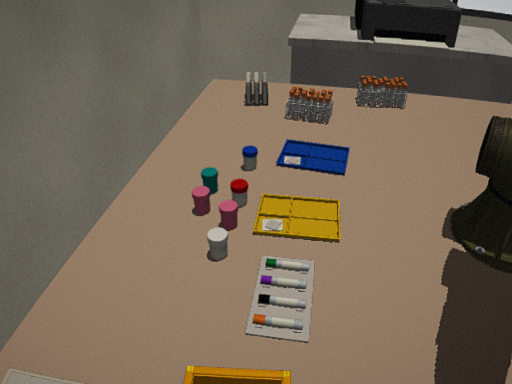

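The top view shows, left to right on the stock tray, the orange (120,219), black (138,219), purple (156,219) and green (175,219) caps. The yellow tray is at (243,238) and the blue tray at (355,246), with their sachets at (228,214) and (342,222). The round-lidded candidates are:
- white (182,171)
- pink (222,171) and (240,141), both excluded by the brief
- turquoise (274,141), also excluded
- red (258,174), the only saturated red, so it is the one meant
- blue (326,173), which stays

I'll measure positions and confirm with a crop.

```bash
cat > h.py <<'E'
import cv2,numpy as np
from scipy.spatial.transform import Rotation as R
def ray(c,uv,z):
    p=cv2.undistortPoints(np.float64(uv).reshape(-1,1,2),c["K"],c["dist"])[:,0]
    d=np.c_[p[:,0],-p[:,1],-np.ones(len(p))]@R.from_euler("xyz",c["attitude"]).as_matrix().T
    o=np.array(c["position"]);return o+d*((z-o[2])/d[:,2])[:,None]
def mask(c,h0,h1,s0,s1,v0,v1,box):
    h=cv2.cvtColor(c["pixels"],cv2.COLOR_RGB2HSV)
    m=cv2.inRange(h,(h0,s0,v0),(h1,s1,v1))
    x0,y0,x1,y1=box;k=np.zeros_like(m);k[y0:y1,x0:x1]=m[y0:y1,x0:x1];return k
def big(m):
    return max(cv2.findContours(m,cv2.RETR_EXTERNAL,cv2.CHAIN_APPROX_NONE)[0],key=cv2.contourArea)
E
python3 - <<'E'
from h import *
c=dict(np.load("top0.npz"))
im=c["pixels"][:,:,::-1]
cv2.imwrite("pics/crop1.png",cv2.resize(im[120:295,100:400],None,fx=2.6,fy=2.6,interpolation=cv2.INTER_CUBIC))
def rect(name,z,m):
    r=cv2.minAreaRect(cv2.convexHull(big(m)));P=ray(c,cv2.boxPoints(r),z)
    e=[P[1]-P[0],P[2]-P[1]];L=[np.linalg.norm(v) for v in e];v=e[int(np.argmax(L))];v=v*np.sign(v[0]+1e-9)
    print(name,r[0],P.mean(0).round(4),"size",np.round(L,4),"longdir deg",np.degrees(np.arctan2(v[1],v[0])).round(2))
rect("yellow",.012,mask(c,20,35,120,255,60,255,(205,190,280,285)))
rect("blue",.012,mask(c,100,125,120,255,40,255,(318,198,392,294)))
rect("stock",.006,mask(c,0,180,0,60,120,255,(100,205,195,265)))
for n,h,b in(("red",(0,8,180,255,90,255),(245,160,272,188)),("bluepot",(100,125,120,255,40,255),(310,158,340,188)),("white",(0,180,0,45,150,255),(168,158,196,186))):
    m=mask(c,*h,b);(u,v),r=cv2.minEnclosingCircle(big(m));P=ray(c,[(u,v),(u+r,v)],.062)
    print(n,(u,v),P[0].round(4),"diam",2*np.linalg.norm(P[1]-P[0]),"range z",c["position"][2]-c["range_z"][int(v),int(u)])
for n,h,b in(("orange",(3,18,130,255,80,255),(112,208,129,258)),("purple",(125,155,80,255,40,255),(148,208,165,258)),("green",(50,85,80,255,30,255),(167,208,185,258)),("black",(0,180,0,255,0,60),(131,210,146,258))):
    m=mask(c,*h,b);p=cv2.boundingRect(big(m));M=cv2.moments(m);cap=(M["m10"]/M["m00"],M["m01"]/M["m00"])
    print(n,p,ray(c,[cap],.014).round(4))
E
```

```text
yellow (242.02711486816406, 237.9904327392578) [0.503  0.0255 0.012 ] size [0.1542 0.2057] longdir deg 2.27
blue (355.46417236328125, 246.07302856445312) [ 0.49   -0.2672  0.012 ] size [0.205  0.1529] longdir deg -4.54
stock (147.5, 233.5) [0.5055 0.2696 0.006 ] size [0.202  0.1151] longdir deg -88.05
red (257.41278076171875, 173.6976776123047) [ 0.6586 -0.008   0.062 ] diam 0.043318068286063605 range z 0.037736877218434106
bluepot (325.5, 172.5) [ 0.6675 -0.1783  0.062 ] diam 0.044941874784159085 range z 0.03578697086925198
white (181.11538696289062, 170.26922607421875) [0.6612 0.1816 0.062 ] diam 0.043581340586739 range z 0.04681281687373806
orange (117, 215, 7, 9) [[0.5389 0.3417 0.014 ]]
purple (154, 215, 7, 9) [[0.5433 0.2454 0.014 ]]
green (173, 216, 6, 9) [[0.5416 0.1971 0.014 ]]
black (135, 216, 7, 9) [[0.5315 0.2912 0.014 ]]
```

View pics/crop1.png

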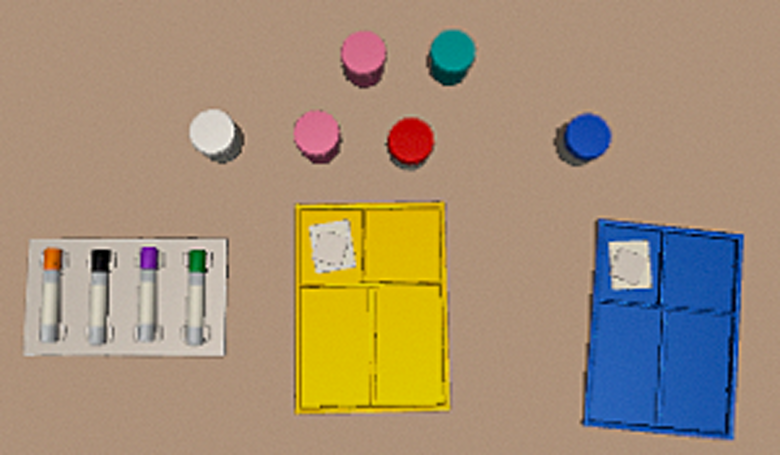

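The crop confirms it: the red lid is at crop (411,140), flanked by the excluded pinks at (318,135) and (364,57) and turquoise at (452,55). Sachet pockets are at the far left of both trays and the empty pocket is far right. I'll start with the red pot.

carry_out:
  motion: "0.025 -0.027 0 0 0 0.8 65;0.025 -0.027 0 0 0 0.8 65;0.025 -0.027 0 0 0 0.8 65;0.025 -0.027 0 0 0 0.8 65;0.025 -0.027 0 0 0 0.8 65;0.025 -0.027 0 0 0 0.8 65;0.025 -0.027 0 0 0 0.8 65;0.025 -0.027 0 0 0 0.8 65;0.025 -0.027 0 0 0 0.8 65;0.025 -0.027 0 0 0 0.8 65;0.025 -0.027 0 0 0 0.8 65;0.025 -0.027 0 0 0 0.8 65;0.025 -0.027 0 0 0 0.8 65;0.025 -0.027 0 0 0 0.8 65;0.025 -0.027 0 0 0 0.8 65;0.025 -0.027 0 0 0 0.8 65;0.025 -0.027 0 0 0 0.8 65;0.025 -0.027 0 0 0 0.8 65;0.025 -0.027 0 0 0 0.8 65;0.025 -0.027 0 0 0 0.8 65"
  grip_force: 20

```text
time_s: 1.77
ee_pos: [0.6538, -0.0133, 0.205]
eef_rot: [3.141, -0.001, 3.14]
force: [-0.2, -0.1, 0.4]
grip_width: 0.0699
grip_force: 0.0
```

carry_out:
  motion: "0.005 0.005 -0.028 0 0 0 65;0 0 -0.028 0 0 0 65;0 0 -0.028 0 0 0 65;0 0 -0.028 0 0 0 65;0 0 -0.028 0 0 0 65;0 0 -0.014 0 0 0 65;0 0 -0.014 0 0 0 65;0 0 0 0 0 0 65"

```text
time_s: 2.43
ee_pos: [0.6569, -0.0066, 0.035]
eef_rot: [3.141, -0.003, 3.139]
force: [0.2, -0.4, -0.2]
grip_width: 0.0703
grip_force: 0.0
```

```bash
python3 - <<'E'
from station import ctrl
import cv2
i=ctrl.camera("side")["pixels"][120:260,150:330,::-1]
cv2.imwrite("pics/s1.png",cv2.resize(i,None,fx=4,fy=4,interpolation=cv2.INTER_CUBIC))
E
```

```text
(no output)
```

View pics/s1.png

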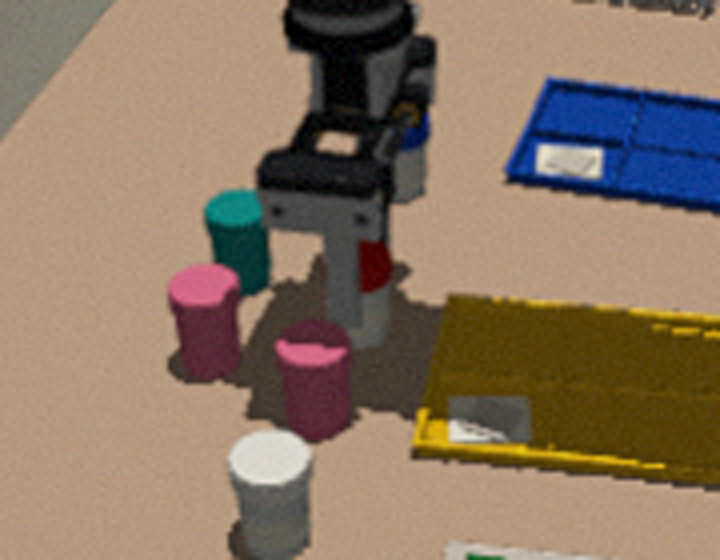

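The fingers straddle the red pot at crop (360,300), and the near finger at (345,260) sits slightly to its far side. I'll check x with the first side image.

```bash
python3 - <<'E'
from h import *
c=dict(np.load("side0.npz"))
for n,h,b in(("red",(0,180,150,255,50,255),(229,176,250,195)),("bluepot",(105,125,120,255,40,255),(238,140,262,160))):
    k=big(mask(c,*h,b));x,y,w,hh=cv2.boundingRect(k);M=cv2.moments(k)
    print(n,x,y,w,hh,ray(c,[(M["m10"]/M["m00"],M["m01"]/M["m00"])],.054).round(4),ray(c,[(x+w/2-.5,y+3)],.062).round(4))
E
```

```text
red 230 179 18 14 [[ 0.6608 -0.0113  0.054 ]] [[ 0.6624 -0.0154  0.062 ]]
bluepot 243 146 14 12 [[ 0.671  -0.1826  0.054 ]] [[ 0.6705 -0.1813  0.062 ]]
```

carry_out:
  motion: "0.003 -0.002 0 0 0 0 110;0 0 0 0 0 0 255;0 0 0 0 0 0 255;0 0 0 0 0 0 255;0 0 0 0 0 0 255;0 0 0 0 0 0 255;0 0 0 0 0 0 255;0 0 0 0 0 0 255;0 0 0 0 0 0 255;0 0 0.02 0 0 0 255;0 0 0.02 0 0 0 255;0 0 0.03 0 0 0 255;0 0 0.03 0 0 0 255;0 0 0 0 0 0 255"
  grip_force: 20

```text
time_s: 3.65
ee_pos: [0.663, -0.0088, 0.1439]
eef_rot: [-3.141, 0.008, 3.139]
force: [-0.2, 0.6, 0.3]
grip_width: 0.0433
grip_force: 20.0
```

carry_out:
  motion: "-0.0116 -0.0295 0 0 0 0 255;-0.0116 -0.0295 0 0 0 0 255;-0.0116 -0.0295 0 0 0 0 255;-0.0116 -0.0295 0 0 0 0 255;-0.0116 -0.0295 0 0 0 0 255;-0.0116 -0.0295 0 0 0 0 255;-0.0116 -0.0295 0 0 0 0 255;-0.0116 -0.0295 0 0 0 0 255;-0.0116 -0.0295 0 0 0 0 255;-0.0116 -0.0295 0 0 0 0 255;0 0 -0.02 0 0 0 255;0 0 -0.02 0 0 0 255;0 0 -0.02 0 0 0 255;0 0 -0.02 0 0 0 255;0 0 0 0 0 0 255"

```text
time_s: 4.9
ee_pos: [0.543, -0.3025, 0.053]
eef_rot: [3.138, -0.006, 3.139]
force: [-1.2, 0.4, -0.6]
grip_width: 0.0437
grip_force: 20.0
```

```bash
python3 - <<'E'
from station import ctrl
import cv2
i=ctrl.camera("side")["pixels"][90:190,240:370,::-1]
j=ctrl.camera("top")["pixels"][150:300,290:400,::-1]
i=cv2.resize(i,(520,400));j=cv2.resize(j,(280,400))
cv2.imwrite("pics/s2.png",cv2.hconcat([i,j]))
print(ctrl.get_obs()["ee_pos"])
E
```

```text
[ 0.5447512  -0.30350485  0.057228  ]
```

View pics/s2.png

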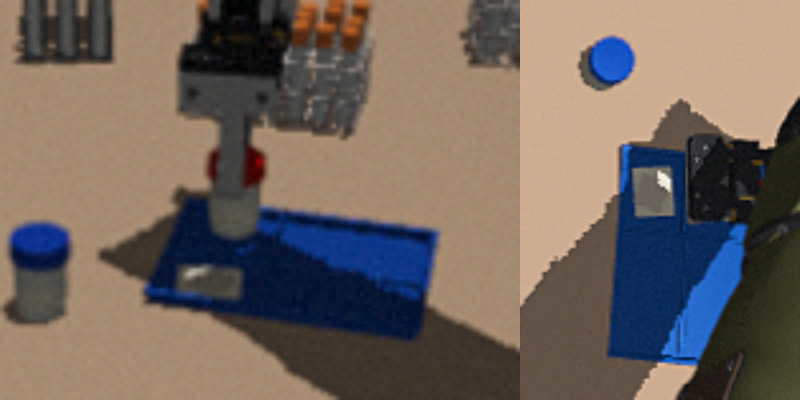

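The pot is over the blue tray's pocket, at left-panel (235,205), with the foot about 20 mm up. I'll lower it and release.

carry_out:
  motion: "0.001 0 -0.006 0 0 0 255;0 0 -0.006 0 0 0 255;0 0 -0.003 0 0 0 255;0 0 -0.001 0 0 0 255;0 0 0 0 0 0 255;0 0 0 0 0 0 200;0 0 0 0 0 0 65;0 0 0 0 0 0 65;0 0 0 0 0 0 65;0 0 0 0 0 0 65;0 0 0.02 0 0 0 65;0 0 0.03 0 0 0 65;0 0 0.04 0 0 0 65;0 0 0.04 0 0 0 65;0 0 0 0 0 0 65"

```text
time_s: 6.25
ee_pos: [0.5482, -0.3051, 0.1801]
eef_rot: [-3.135, 0.01, 3.139]
force: [0.2, -0.6, 0.1]
grip_width: 0.0701
grip_force: 0.0
```

carry_out:
  motion: "-0.0025 0.0365 0 0 0 0.1 157;-0.0025 0.0365 0 0 0 0.1 157;-0.0025 0.0365 0 0 0 0.1 157;-0.0025 0.0365 0 0 0 0.1 157;-0.0025 0.0365 0 0 0 0.1 157;-0.0025 0.0365 0 0 0 0.1 157;-0.0025 0.0365 0 0 0 0.1 157;-0.0025 0.0365 0 0 0 0.1 157;-0.0025 0.0365 0 0 0 0.1 157;-0.0025 0.0365 0 0 0 0.1 157;-0.0025 0.0365 0 0 0 0.1 157;-0.0025 0.0365 0 0 0 0.1 157;-0.0025 0.0365 0 0 0 0.1 157;-0.0025 0.0365 0 0 0 0.1 157;-0.0025 0.0365 0 0 0 0.1 157;0 0 0 0 0 0 157;0 0 0 0 0 0 157"

```text
time_s: 7.67
ee_pos: [0.508, 0.2452, 0.1711]
eef_rot: [-3.141, -0.0, -3.115]
force: [0.1, -0.2, 0.2]
grip_width: 0.0363
grip_force: 0.0
```

```bash
python3 - <<'E'
from station import ctrl
from h import *
c=ctrl.camera("side");print(ctrl.get_obs()["ee_pos"],ctrl.get_obs()["eef_rot"])
for n,h,b in(("orange",(3,18,150,255,80,255),(245,310,320,335)),("purple",(120,160,80,255,30,255),(255,270,320,295)),("green",(40,90,80,255,20,255),(260,255,320,276))):
    k=mask(c,*h,b)
    if k.any():
        M=cv2.moments(big(k));print(n,ray(c,[(M["m10"]/M["m00"],M["m01"]/M["m00"])],.016).round(4))
i=c["pixels"][170:350,200:340,::-1]
j=ctrl.camera("top")["pixels"][120:300,100:400,::-1]
cv2.imwrite("pics/s3.png",cv2.hconcat([cv2.resize(i,(311,400)),cv2.resize(j,(480,288)),][:1]+[cv2.copyMakeBorder(cv2.resize(j,(480,288)),0,112,0,0,cv2.BORDER_CONSTANT)]))
E
```

```text
[0.50825134 0.24398656 0.17116375] [-3.14133232e+00 -2.29492650e-04 -3.11677994e+00]
orange [[0.5401 0.3422 0.016 ]]
purple [[0.5441 0.2452 0.016 ]]
green [[0.5421 0.1971 0.016 ]]
```

View pics/s3.png

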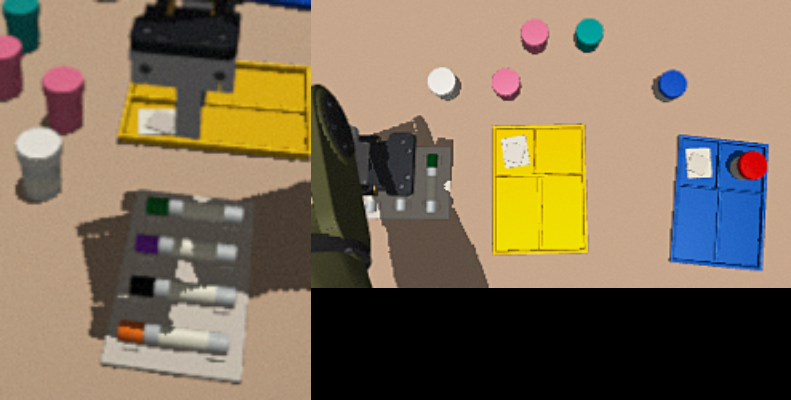

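The red pot stands in the blue pocket at right-panel (751,165). The side view shows the purple tube at left-panel (185,247), and both views agree on its cap to within 1 mm. I'll descend on it.

carry_out:
  motion: "0 0 -0.035 0 0 0 157;0 0 -0.035 0 0 0 157;0 0 -0.03 0 0 0 157;0 0 -0.025 0 0 0 157;0 0 -0.02 0 0 0 157;0 0 -0.01 0 0 0 157;0 0 -0.005 0 0 0 157;0 0 -0.002 0 0 0 157;0 0 0 0 0 0 157;0 0 0 0 0 0 255;0 0 0 0 0 0 255;0 0 0 0 0 0 255;0 0 0 0 0 0 255;0 0 0 0 0 0 255;0 0 0 0 0 0 255;0 0 0 0 0 0 255"
  grip_force: 12

```text
time_s: 9.1
ee_pos: [0.5088, 0.244, 0.0101]
eef_rot: [3.141, 0.001, -3.118]
force: [-0.2, -0.3, 6.0]
grip_width: 0.0154
grip_force: 12.0
```

carry_out:
  motion: "0 0 0.02 0 0 0 255;0 0 0.04 0 0 0 255;0 0 0.04 0 0 0 255;-0.004 -0.0363 0 0 0 -0.4 255;-0.004 -0.0363 0 0 0 -0.4 255;-0.004 -0.0363 0 0 0 -0.4 255;-0.004 -0.0363 0 0 0 -0.4 255;-0.004 -0.0363 0 0 0 -0.4 255;-0.004 -0.0363 0 0 0 -0.4 255;-0.004 -0.0363 0 0 0 -0.4 255;-0.004 -0.0363 0 0 0 -0.4 255;-0.004 -0.0363 0 0 0 -0.4 255;-0.004 -0.0363 0 0 0 -0.4 255;-0.004 -0.0363 0 0 0 -0.4 255;-0.004 -0.0363 0 0 0 -0.4 255;-0.004 -0.0363 0 0 0 -0.4 255;-0.004 -0.0363 0 0 0 -0.4 255;-0.004 -0.0363 0 0 0 -0.4 255"

```text
time_s: 10.6
ee_pos: [0.4478, -0.3025, 0.1095]
eef_rot: [-3.142, 0.0, 3.06]
force: [0.7, 0.3, 0.1]
grip_width: 0.0152
grip_force: 12.0
```

carry_out:
  motion: "0 0 0 0 0 0 255;0 0 -0.03 0 0 0 255;0 0 -0.03 0 0 0 255;0 0 -0.01 0 0 0 255;0 0 0 0 0 0 255"

```text
time_s: 11.02
ee_pos: [0.4474, -0.2997, 0.0373]
eef_rot: [3.139, -0.004, 3.061]
force: [-1.3, -0.1, 0.4]
grip_width: 0.0157
grip_force: 12.0
```

```bash
python3 - <<'E'
from station import ctrl
from h import *
c=ctrl.camera("side");o=ctrl.get_obs();print(o["ee_pos"],o["eef_rot"])
t=ctrl.camera("top")
i=c["pixels"][80:190,240:380,::-1];j=t["pixels"][150:300,290:400,::-1]
cv2.imwrite("pics/s4.png",cv2.hconcat([cv2.resize(i,(509,400)),cv2.resize(j,(280,400))]))
# blue tray corners from initial picture, polygon fit, on rim plane
c0=dict(np.load("top0.npz"))
for n,m in(("blue",mask(c0,100,125,120,255,40,255,(318,198,392,294))),("yellow",mask(c0,20,35,120,255,60,255,(205,190,280,285)))):
    h=cv2.convexHull(big(m));a=cv2.approxPolyDP(h,6,True)[:,0];print(n,a.tolist(),ray(c0,a,.012).round(4).tolist())
E
```

```text
[ 0.44828159 -0.30028895  0.03925053] [ 3.14064924e+00 -1.45355195e-03  3.06083392e+00]
blue [[330, 204], [385, 210], [381, 288], [324, 282]] [[0.5957, -0.2005, 0.012], [0.5841, -0.3472, 0.012], [0.3838, -0.3313, 0.012], [0.3967, -0.1844, 0.012]]
yellow [[270, 197], [272, 277], [214, 279], [213, 199]] [[0.6093, -0.0434, 0.012], [0.4062, -0.0529, 0.012], [0.3972, 0.092, 0.012], [0.5993, 0.104, 0.012]]
```

View pics/s4.png

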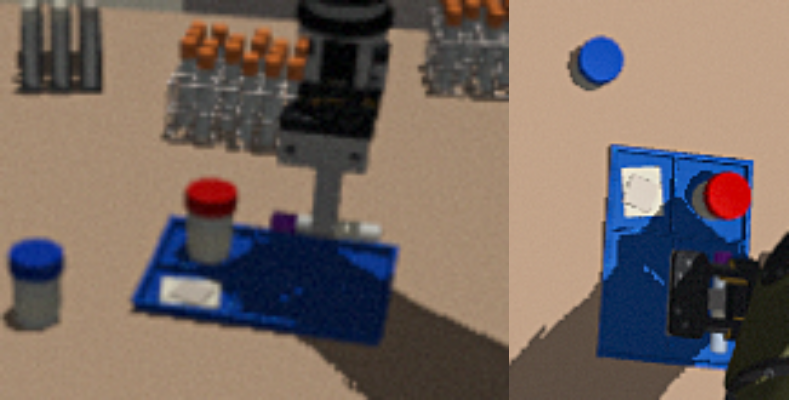

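The purple tube hangs over the blue tray's -y lane, with its cap at left-panel (284,222), inside the walls in both views. I'll lower it and release.

carry_out:
  motion: "0 0 -0.015 0 0 0 255;0 0 -0.01 0 0 0 255;0 0 -0.004 0 0 0 255;0 0 -0.0025 0 0 0 255;0 0 0 0 0 0 255;0 0 0 0 0 0 200;0 0 0 0 0 0 180;0 0 0 0 0 0 180;0 0 0 0 0 0 180;0 0 0 0 0 0 180;0 0 0.02 0 0 0 180;0 0 0.03 0 0 0 170;0 0 0.04 0 0 0 157;0 0 0.04 0 0 0 157;0 0 0 0 0 0 157"

```text
time_s: 12.37
ee_pos: [0.4508, -0.3024, 0.1456]
eef_rot: [-3.136, 0.009, 3.061]
force: [0.8, 0.1, 0.5]
grip_width: 0.0361
grip_force: 0.0
```

carry_out:
  motion: "0.0041 0.0355 0 0 0 0.4 157;0.0041 0.0355 0 0 0 0.4 157;0.0041 0.0355 0 0 0 0.4 157;0.0041 0.0355 0 0 0 0.4 157;0.0041 0.0355 0 0 0 0.4 157;0.0041 0.0355 0 0 0 0.4 157;0.0041 0.0355 0 0 0 0.4 157;0.0041 0.0355 0 0 0 0.4 157;0.0041 0.0355 0 0 0 0.4 157;0.0041 0.0355 0 0 0 0.4 157;0.0041 0.0355 0 0 0 0.4 157;0.0041 0.0355 0 0 0 0.4 157;0.0041 0.0355 0 0 0 0.4 157;0.0041 0.0355 0 0 0 0.4 157;0 0 0 0 0 0 157;0 0 0 0 0 0 157;0 0 0 0 0 0 157"

```text
time_s: 13.78
ee_pos: [0.5057, 0.1958, 0.1377]
eef_rot: [-3.141, -0.0, -3.125]
force: [1.4, 0.5, 0.9]
grip_width: 0.0361
grip_force: 0.0
```

```bash
python3 - <<'E'
from station import ctrl
from h import *
t=ctrl.camera("top");c=ctrl.camera("side");o=ctrl.get_obs();print(o["ee_pos"],o["eef_rot"])
i=t["pixels"][190:300,310:400,::-1];j=c["pixels"][170:350,200:340,::-1]
cv2.imwrite("pics/s5.png",cv2.hconcat([cv2.resize(i,(409,500)),cv2.resize(j,(389,500))]))
E
```

```text
[0.50588711 0.19520426 0.13793518] [-3.14147346e+00 -8.29945425e-05 -3.12627869e+00]
```

View pics/s5.png

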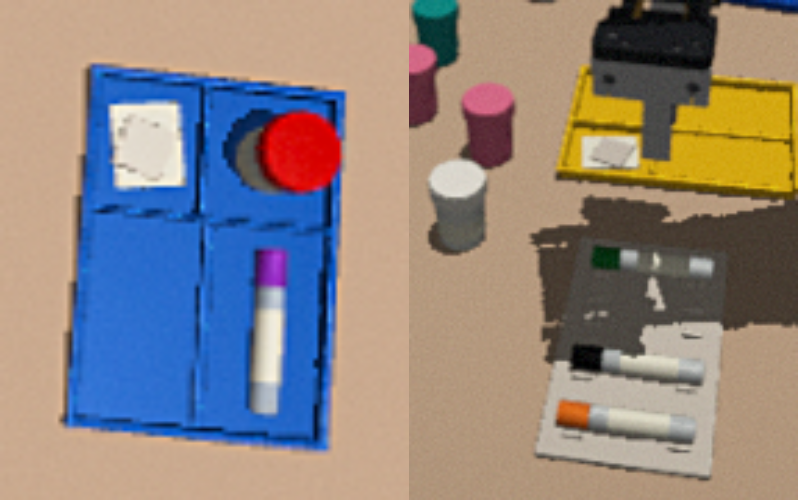

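The purple tube lies flat in the blue -y lane, left-panel (268,330), and the red pot is in its pocket. The green tube is right-panel (650,262). Gripping it next.

carry_out:
  motion: "0 0.001 -0.035 0 0 0 157;0 0 -0.035 0 0 0 157;0 0 -0.03 0 0 0 157;0 0 -0.018 0 0 0 157;0 0 -0.007 0 0 0 157;0 0 -0.003 0 0 0 157;0 0 0 0 0 0 157;0 0 0 0 0 0 255;0 0 0 0 0 0 255;0 0 0 0 0 0 255;0 0 0 0 0 0 255;0 0 0 0 0 0 255;0 0 0 0 0 0 255;0 0 0 0 0 0 255;0 0 0.02 0 0 0 255;0 0 0.04 0 0 0 255;0 0 0.04 0 0 0 255;0 0 0 0 0 0 255"

```text
time_s: 15.38
ee_pos: [0.5087, 0.1983, 0.1174]
eef_rot: [3.139, 0.01, -3.125]
force: [1.0, 1.1, 0.5]
grip_width: 0.0158
grip_force: 12.0
```

carry_out:
  motion: "-0.0043 -0.0353 0 0 0 -0.45 255;-0.0043 -0.0353 0 0 0 -0.45 255;-0.0043 -0.0353 0 0 0 -0.45 255;-0.0043 -0.0353 0 0 0 -0.45 255;-0.0043 -0.0353 0 0 0 -0.45 255;-0.0043 -0.0353 0 0 0 -0.45 255;-0.0043 -0.0353 0 0 0 -0.45 255;-0.0043 -0.0353 0 0 0 -0.45 255;-0.0043 -0.0353 0 0 0 -0.45 255;-0.0043 -0.0353 0 0 0 -0.45 255;-0.0043 -0.0353 0 0 0 -0.45 255;-0.0043 -0.0353 0 0 0 -0.45 255;0 0 0 0 0 0 255;0 0 -0.03 0 0 0 255;0 0 -0.03 0 0 0 255;0 0 -0.01 0 0 0 255;0 0 0 0 0 0 255;0 0 0 0 0 0 255"

```text
time_s: 16.88
ee_pos: [0.4546, -0.2261, 0.0406]
eef_rot: [3.142, -0.0, 3.065]
force: [-0.3, -0.2, 0.3]
grip_width: 0.0154
grip_force: 12.0
```

carry_out:
  motion: "0 -0.001 -0.015 0 0 0 255;0 0 -0.01 0 0 0 255;0 0 -0.004 0 0 0 255;0 0 -0.003 0 0 0 255;0 0 0 0 0 0 255;0 0 0 0 0 0 200;0 0 0 0 0 0 180;0 0 0 0 0 0 180;0 0 0 0 0 0 180;0 0 0 0 0 0 180;0 0 0.02 0 0 0 180;0 0 0.03 0 0 0 170;0 0 0.04 0 0 0 120;0 0 0.04 0 0 0 65;0 0 0 0 0 0 65"
  grip_force: 20

```text
time_s: 18.13
ee_pos: [0.4567, -0.2287, 0.1452]
eef_rot: [-3.137, 0.01, 3.064]
force: [0.2, -1.0, 1.1]
grip_width: 0.0479
grip_force: 0.0
```

carry_out:
  motion: "0.0173 0.034 0 0 0 0.37 65;0.0173 0.034 0 0 0 0.37 65;0.0173 0.034 0 0 0 0.37 65;0.0173 0.034 0 0 0 0.37 65;0.0173 0.034 0 0 0 0.37 65;0.0173 0.034 0 0 0 0.37 65;0.0173 0.034 0 0 0 0.37 65;0.0173 0.034 0 0 0 0.37 65;0.0173 0.034 0 0 0 0.37 65;0.0173 0.034 0 0 0 0.37 65;0.0173 0.034 0 0 0 0.37 65;0.0173 0.034 0 0 0 0.37 65;0 0 0 0 0 0 65;0 0 0 0 0 0 65"

```text
time_s: 19.3
ee_pos: [0.6617, 0.1822, 0.1367]
eef_rot: [-3.141, -0.001, -3.139]
force: [0.1, -0.4, 0.6]
grip_width: 0.07
grip_force: 0.0
```

```bash
python3 - <<'E'
from station import ctrl
from h import *
t=ctrl.camera("top");c=ctrl.camera("side");o=ctrl.get_obs();print(o["ee_pos"],o["eef_rot"])
c0=dict(np.load("side0.npz"));k=big(mask(c0,0,180,0,60,110,255,(200,225,236,246)));x,y,w,h=cv2.boundingRect(k)
print(x,y,w,h,ray(c0,[(x+w/2-.5,y+5)],.062).round(4))
i=t["pixels"][190:300,310:400,::-1];j=c["pixels"][170:290,170:265,::-1]
cv2.imwrite("pics/s6.png",cv2.hconcat([cv2.resize(i,(409,500)),cv2.resize(j,(389,500))]))
E
```

```text
[0.66155634 0.18004527 0.13751627] [-3.14128001e+00 -6.70758747e-04  3.14115655e+00]
207 227 21 14 [[0.6637 0.1745 0.062 ]]
```

View pics/s6.png

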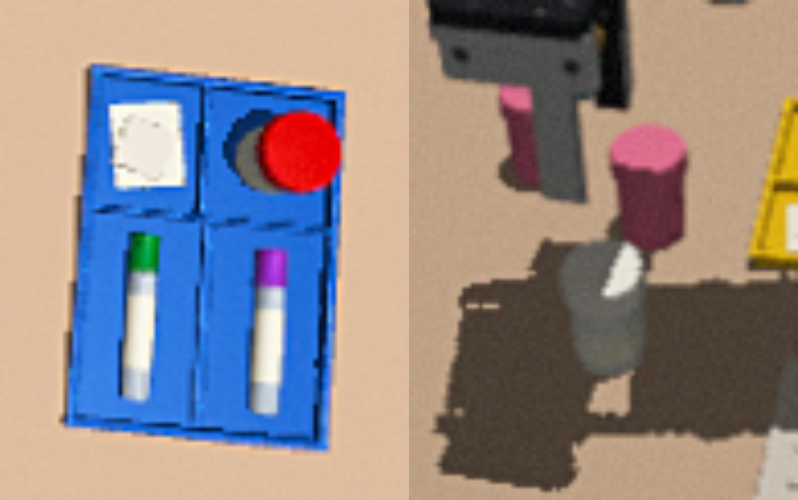

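The blue kit is complete: green at left-panel (140,315), purple at (268,330) and the red pot in its pocket. The gripper is over the white pot, right-panel (603,305). I'll grip it.

carry_out:
  motion: "0.001 0 -0.03 0 0 0 65;0 0 -0.03 0 0 0 65;0 0 -0.025 0 0 0 65;0 0 -0.011 0 0 0 65;0 0 -0.005 0 0 0 65;0 0 0 0 0 0 65;0 0 0 0 0 0 255;0 0 0 0 0 0 255;0 0 0 0 0 0 255;0 0 0 0 0 0 255;0 0 0 0 0 0 255;0 0 0 0 0 0 255;0 0 0 0 0 0 255;0 0 0 0 0 0 255;0 0 0.02 0 0 0 255;0 0 0.03 0 0 0 255;0 0 0.03 0 0 0 255;0 0 0.02 0 0 0 255;0 0 0 0 0 0 255"

```text
time_s: 20.98
ee_pos: [0.6644, 0.1811, 0.1421]
eef_rot: [3.14, 0.007, 3.142]
force: [0.1, -1.3, 0.5]
grip_width: 0.0431
grip_force: 20.0
```

carry_out:
  motion: "-0.0123 -0.023 0 0 0 0 255;-0.0123 -0.023 0 0 0 0 255;-0.0123 -0.023 0 0 0 0 255;-0.0123 -0.023 0 0 0 0 255;-0.0123 -0.023 0 0 0 0 255;-0.0123 -0.023 0 0 0 0 255;-0.0123 -0.023 0 0 0 0 255;-0.0123 -0.023 0 0 0 0 255;0 0 0 0 0 0 255;0 0 -0.03 0 0 0 255;0 0 -0.03 0 0 0 255;0 0 -0.02 0 0 0 255;0 0 0 0 0 0 255;0 0 0 0 0 0 255"

```text
time_s: 22.15
ee_pos: [0.564, -0.003, 0.0562]
eef_rot: [3.141, -0.002, -3.142]
force: [0.3, 0.2, -0.2]
grip_width: 0.0438
grip_force: 20.0
```

```bash
python3 - <<'E'
from station import ctrl
from h import *
t=ctrl.camera("top");c=ctrl.camera("side");o=ctrl.get_obs();print(o["ee_pos"],o["eef_rot"])
i=t["pixels"][180:290,195:290,::-1];j=c["pixels"][130:250,230:350,::-1]
cv2.imwrite("pics/s7.png",cv2.hconcat([cv2.resize(i,(345,400)),cv2.resize(j,(400,400))]))
E
```

```text
[ 0.56517171 -0.00312782  0.05817631] [-3.14149341e+00  1.58012371e-03 -3.14148896e+00]
```

View pics/s7.png

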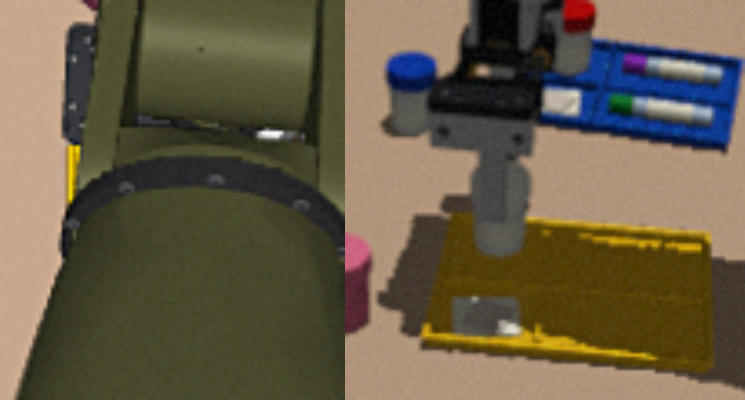

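The white pot is over the yellow empty pocket at right-panel (498,240), clear of the sachets at (487,315). Lowering it now.

carry_out:
  motion: "0 0 -0.007 0 0 0 255;0 0 -0.006 0 0 0 255;0 0 -0.003 0 0 0 255;0 0 -0.001 0 0 0 255;0 0 0 0 0 0 255;0 0 0 0 0 0 200;0 0 0 0 0 0 65;0 0 0 0 0 0 65;0 0 0 0 0 0 65;0 0 0 0 0 0 65;0 0 0.02 0 0 0 65;0 0 0.03 0 0 0 65;0 0 0.04 0 0 0 65;0 0 0.03 0 0 0 65;0 0 0 0 0 0 65"
  grip_force: 12

```text
time_s: 23.5
ee_pos: [0.5667, -0.0035, 0.1663]
eef_rot: [-3.141, 0.009, 3.142]
force: [0.6, -0.9, 0.2]
grip_width: 0.0699
grip_force: 0.0
```

carry_out:
  motion: "-0.006 0.0345 0 0 0 0.12 157;-0.006 0.0345 0 0 0 0.12 157;-0.006 0.0345 0 0 0 0.12 157;-0.006 0.0345 0 0 0 0.12 157;-0.006 0.0345 0 0 0 0.12 157;-0.006 0.0345 0 0 0 0.12 157;-0.006 0.0345 0 0 0 0.12 157;-0.006 0.0345 0 0 0 0.12 157;-0.006 0.0345 0 0 0 0.12 157;-0.006 0.0345 0 0 0 0.12 157;0 0 0 0 0 0 157;0 0 0 0 0 0 157;0 0 0 0 0 0 157"

```text
time_s: 24.58
ee_pos: [0.5044, 0.3413, 0.1593]
eef_rot: [-3.141, -0.001, -3.121]
force: [-0.4, 0.1, 0.2]
grip_width: 0.0363
grip_force: 0.0
```

```bash
python3 - <<'E'
from station import ctrl
from h import *
t=ctrl.camera("top");c=ctrl.camera("side");o=ctrl.get_obs();print(o["ee_pos"],o["eef_rot"])
i=t["pixels"][180:290,195:290,::-1];j=c["pixels"][130:350,230:350,::-1]
cv2.imwrite("pics/s8.png",cv2.hconcat([cv2.resize(i,(474,550)),cv2.resize(j,(300,550))]))
E
```

```text
[0.50477265 0.34066418 0.15978293] [-3.14133712e+00 -1.96284923e-04 -3.12196323e+00]
```

View pics/s8.png

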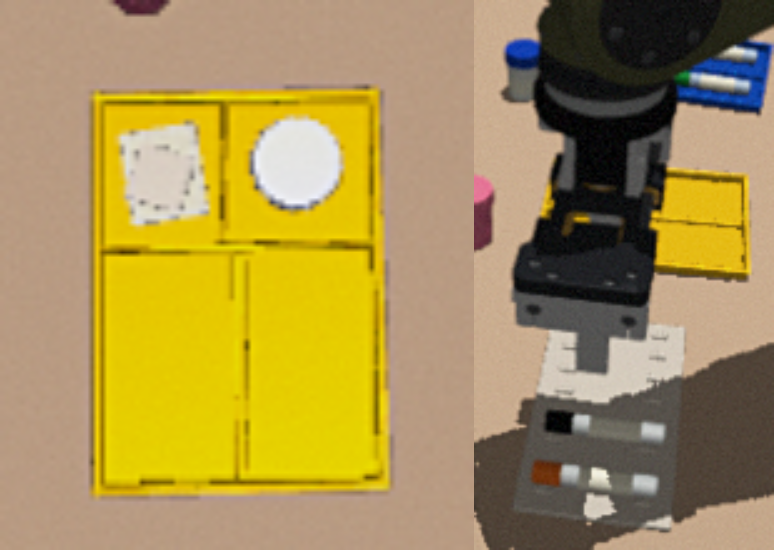

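The white pot stands in the yellow pocket, left-panel (296,162). The orange tube is at right-panel (595,478) and the black one at (600,427). I'll grip the orange.

carry_out:
  motion: "0 0 -0.035 0 0 0 157;0 0 -0.035 0 0 0 157;0 0 -0.03 0 0 0 157;0 0 -0.025 0 0 0 157;0 0 -0.015 0 0 0 157;0 0 -0.008 0 0 0 157;0 0 -0.002 0 0 0 157;0 0 0 0 0 0 157;0 0 0 0 0 0 255;0 0 0 0 0 0 255;0 0 0 0 0 0 255;0 0 0 0 0 0 255;0 0 0 0 0 0 255;0 0 0 0 0 0 255;0 0 0 0 0 0 255;0 0 0.02 0 0 0 255;0 0 0.04 0 0 0 255;0 0 0.04 0 0 0 255;0 0 0 0 0 0 255"

```text
time_s: 26.27
ee_pos: [0.507, 0.3434, 0.118]
eef_rot: [3.136, 0.01, -3.121]
force: [0.7, 0.3, 1.1]
grip_width: 0.0155
grip_force: 12.0
```

carry_out:
  motion: "-0.0053 -0.0353 0 0 0 0.2 255;-0.0053 -0.0353 0 0 0 0.2 255;-0.0053 -0.0353 0 0 0 0.2 255;-0.0053 -0.0353 0 0 0 0.2 255;-0.0053 -0.0353 0 0 0 0.2 255;-0.0053 -0.0353 0 0 0 0.2 255;-0.0053 -0.0353 0 0 0 0.2 255;-0.0053 -0.0353 0 0 0 0.2 255;0 0 0 0 0 0 255;0 0 -0.03 0 0 0 255;0 0 -0.03 0 0 0 255;0 0 -0.01 0 0 0 255;0 0 0 0 0 0 255;0 0 0 0 0 0 255"

```text
time_s: 27.43
ee_pos: [0.4623, 0.0596, 0.0405]
eef_rot: [3.142, -0.0, -3.092]
force: [0.3, 0.4, 0.5]
grip_width: 0.0157
grip_force: 12.0
```

```bash
python3 - <<'E'
from station import ctrl
from h import *
c=ctrl.camera("side");o=ctrl.get_obs();print(o["ee_pos"],o["eef_rot"])
j=c["pixels"][150:350,230:350,::-1]
cv2.imwrite("pics/s9.png",cv2.resize(j,(360,600)))
E
```

```text
[0.46276593 0.05961779 0.04111662] [-3.14158598e+00  1.29603959e-03 -3.09239545e+00]
```

View pics/s9.png

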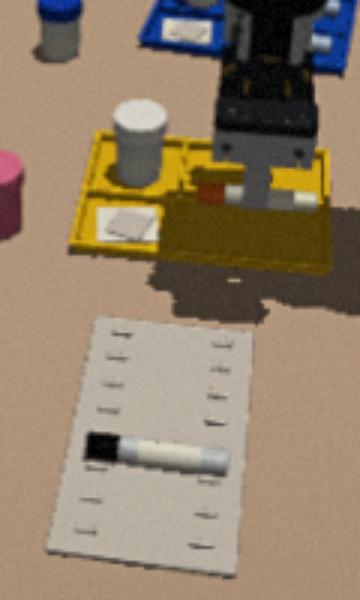

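The orange tube hovers over the near bay at (258,193), and the black tube is undisturbed at (155,452). I'll lower it, release and retreat.

carry_out:
  motion: "0 0 -0.015 0 0 0 255;0 0 -0.01 0 0 0 255;0 0 -0.004 0 0 0 255;0 0 -0.003 0 0 0 255;0 0 0 0 0 0 255;0 0 0 0 0 0 200;0 0 0 0 0 0 180;0 0 0 0 0 0 180;0 0 0 0 0 0 180;0 0 0 0 0 0 180;0 0 0.02 0 0 0 180;0 0 0.03 0 0 0 180;0 0 0.04 0 0 0 180;0 0 0.04 0 0 0 180;0 0 0 0 0 0 180"

```text
time_s: 28.73
ee_pos: [0.4648, 0.0595, 0.1449]
eef_rot: [3.142, 0.01, -3.093]
force: [0.6, 0.2, 1.1]
grip_width: 0.0277
grip_force: 0.0
```

carry_out:
  motion: "0 0.035 0.01 0 0 0 150;0 0.035 0.01 0 0 0 150;0 0.035 0 0 0 0 150;0 0.035 0 0 0 0 150;0 0.035 0 0 0 0 150;0 0.035 0 0 0 0 150;0 0.035 0 0 0 0 150;0 0.035 0 0 0 0 150;0 0.035 0 0 0 0 150;0 0 0 0 0 0 150;0 0 0 0 0 0 150"

```text
time_s: 29.65
ee_pos: [0.4615, 0.3753, 0.1573]
eef_rot: [-3.141, -0.001, -3.091]
force: [-0.6, -0.9, 0.3]
grip_width: 0.0386
grip_force: 0.0
```

```bash
python3 - <<'E'
from station import ctrl
from h import *
j=ctrl.camera("top")["pixels"][115:300,100:400,::-1]
cv2.imwrite("pics/s10.png",cv2.resize(j,(800,493),interpolation=cv2.INTER_CUBIC))
E
```

```text
(no output)
```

View pics/s10.png

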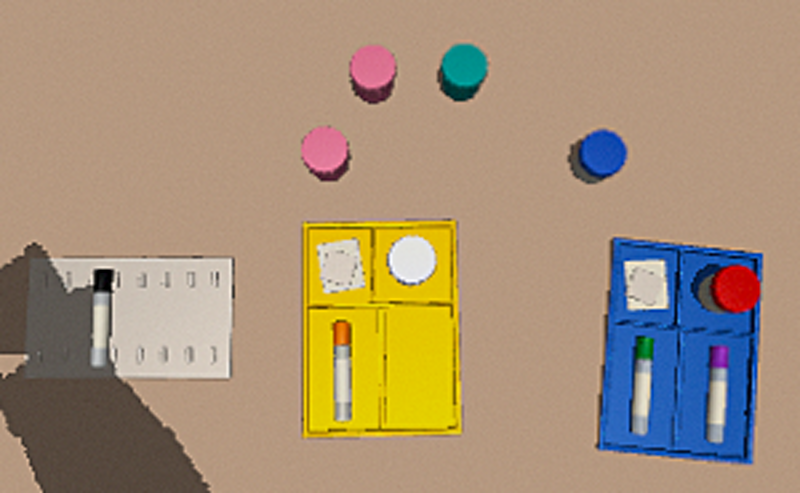

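All five items are in place: orange at (342,370), white pot at (412,260), green at (643,385), purple at (718,393) and red pot at (733,288). The black tube at (101,318), the blue pot at (602,153) and the pink and turquoise pots have not moved.

```bash
python3 -c "
from station import ctrl
print(ctrl.hand_in())"
```

```text
the job is handed in; nothing more can be done
None
```

Both kits are made up and the job is handed in at about 30 s of the 128 s; the last picture shows all five items in their places and the black-capped tube and blue-lidded pot unmoved.

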